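Start the cap nut of the leak-test port

ROBOT

A 7-joint arm with a two-finger parallel gripper is mounted at the origin on a cart in front of the work surface, level with it; the furniture and walls round the work are solid. World frame = base frame: x ahead of the robot, y to its left, z up, the work surface at z = 0. Lengths are in m, angles in rad, forces in N, time in s.
With the tool pointing down it reaches from about 0.425 to 0.95 m from the base axis. Payload 16.7 kg.
Tool frame: the origin (TCP) lies midway between the tips of the shut fingers; the grasp point (between the pads) lies arm.grasp_offset behind it (arm.grasp_offset is the distance from the TCP to the grasp point, in m); z points along the fingers, y is the line along which they close (so a half turn about z gives the same grasp; the last joint's range is limited). The gripper opens to 94 mm and grips with 3 to 60 N. Pads are 16 mm wide; open, the fingers measure 119 mm over their backs; the gripper's body (75 mm by 177 mm) begins 78 mm behind the grasp point.
Start: joints at [0.984, 0.426, 0.074, 1.606, -0.034, 1.111, -0.067], TCP at [0.286, -0.611, 0.205] pointing down, gripper open.
Joint ranges: [-2.85, 2.85], [-0.5, 2.14], [-1.23, 1.37], [0.21, 2.46], [-1.02, 4.16], [0.16, 2.05], [-2.73, 2.73]. Speed limits (rad/s): [1.89, 1.89, 2.39, 2.39, 3.01, 3.01, 3.01].

INTERFACE

Orientations are given as a unit quaternion [x, y, z, w].
In Python, from bench import arm gives the robot as it stands. The module is installed in compiled form; this text tells all that it offers.
- The arm moves only by the tool drive_tool, never from a script. Its argument "series" is a list of rows, each a list of 7 numbers: the closure, from 0 (fully open) to 1 (shut), then the shift along the tool's x, y, z in mm, then the turn, a rotation vector about the tool's x, y, z in degrees. In form: [[hand, tx, ty, tz, wx, wy, wz], ...]. A call has exactly 8 rows; each row shifts and turns the commanded pose from where the row before left it, along the tool's axes as they then stand; what a row does not reach is not made up. A row lasts 1/12 s, in which the tool goes at most 41.7 mm and 7.16 degrees, less where a joint would pass 70% of its speed; a pose out of reach is approached as far as the arm can. A call is refused whole if a number of a shift passes 41.7 or a number of a turn 7.16, either way. A call with a gripper value outside its range is refused whole. The fingers move at their own pace and stop on an object; the grip force is fixed at half the most. Time passes only in rows, so rows that do not move let the fingers close, or fill a call up. It gives the time, the measured TCP pose, the force, the opening and the grip force at its end, in the units of the state.
- arm.read_state(): the state, without advancing time (a new reading comes with each control period).
- arm.read_camera(name): name is "scene" or "top" or "wrist"; returns a dict with "image" (420x560x3 uint8, blue, green, red), "camera_matrix" (3x3 intrinsics, pixels), "R" (3x3) and "t" (3): a world point X has camera coordinates R X + t. Camera axes: x right, y down, z forward; pixel columns grow to the right and rows downward; lengths in m; the calibration is good to about 2 mm. A picture is of the moment at which its call begins. There is no depth.
- arm.close_job(): hands the job in; it is judged then, once.
The state is a dict: "time_s": time; "joint_pos": joint angles; "joint_vel": joint speeds; "effort": joint torques, N m; "position": TCP position; "ee_rot": TCP orientation; "contact_force": force on the tool from outside, world axes, zero at the start; "moment": the same for the moment, N m; "opening": finger opening in m; "grasp_force": force on a finger pad.
Only numpy, scipy, OpenCV 4.12 (cv2) and the standard library are available. Lean on these libraries where they do the work, as an engineer would, in place of code of your own. Each camera call takes 0.05 s, during which the arm holds its last target. There are 200 camera calls.

TASK

Close the leak-test port with its blue screw cap: set the cap upright on the threaded neck with its bar in line with the two red marks, and with light pressure turn it backwards (anticlockwise from above) until it clicks down off the thread end. Then screw it forwards (clockwise) until its rim sits flat on the black gasket, and let go. Never force the cap if it resists, and leave the torch, the steel blank flange and the centering ring where they are.

Things in the scene. Friction and masses are not known exactly. Their poses are not given: they have to be found in the camera images.
- cap_grip (a point): Blue screw cap, loose, standing open side down: 56 mm across, 64 mm high, about 120 g. Skirt and flat top are 30 mm high together; on top stands a bar grip 12 mm thick (y), 50 mm long (x), 34 mm high. This point is on the axis in the bar, 50 mm above the rim, 14 mm under the bar's top. z up, x along the bar; a half turn makes no difference.
- cap_rim (a point): Centre of the cap's lower rim, on its axis; axes as cap_grip. Inside the skirt (bore 47 mm), 1 mm above the rim, two steel lugs stick 6 mm inward, one under each end of the bar (7 mm wide, 3.5 mm high).
- port: Leak-test port, fixed to the desk: aluminium block 108 (x) by 96 (y) by 30 mm, collar, black gasket ring 60 mm across with its top 40 mm above the desk, and an upright threaded neck. Origin under the neck at desk height, z up; x runs through the two red marks on the block. With the bar along x the lugs rest on top of the thread, rim 6.5 to 11.5 mm above the gasket.
- port_seat (a point): Centre of the gasket's top, on the neck's axis, 40 mm above the desk; axes as port. The right-hand double thread falls 5 mm in 80 degrees; its angle is unknown. From the bar on the marks, anticlockwise, the lugs climb up to 4 mm, then after 20 to 60 degrees drop into a gap: rim 3 to 4 mm above the gasket. The gap is 25 degrees of play, ending at a rigid stop.
- torch: black torch lying on the desk, 27 mm thick and 96 mm long; to be left alone. Origin under its middle.
- blank: steel blank flange, a disc 40 mm across and 8 mm high, on the desk; to be left alone. Origin under its middle.
- ring: centering ring with black O-ring, 38 mm across, 8 mm high, on the desk; to be left alone. Origin under its middle.
- neck_top (a point): Tip of the steel neck on its axis, 60.5 mm above the desk; the tip is coned, the neck 32 mm thick, 44 mm across the thread. From the gap, clockwise, the lugs run under the thread; the rim meets the gasket after 45 to 75 degrees and all binds at 65 to 100. Clockwise without the drop, the lugs jam on a stop after 20 to 65 degrees. All is rigid; free turning is easy.
There are look-alikes about, which are no part of the job. Of the things shaped like the part that bears cap_grip, the blue one is meant.

How it is judged:
By the outcome, as a careful person would: the job done as asked, in the order asked, and still so for the second after the job is handed in, with the robot touching nothing.
It also fails if it takes over 61 s, if anything falls off the work surface, if the arm or the gripper's body presses on something with over 40 N, if the wrist force passes 120 N, or if a joint passes its speed limit or range.

## Working session

There is one attempt and no reset: what is moved stays moved. The work goes in short steps, Python scripts to look and compute and a tool call to move; the robot and the scene stay as the last step left them, time stands still between calls to the robot, and variables do not carry over. Pictures are saved under pics/ and viewed, at most 10 in all, crops included, and the job is handed in when it is done.

Besides the shell and the picture viewer there is one more tool, called after "Emit:" in YAML: its name, and indented under it one key for each argument. drive_tool: Moves the arm, as the interface text tells. Its arguments: {"type":"object","properties":{"series":{"type":"array"}},"required":["series"]}

```bash
mkdir -p pics
cat > h.py <<'E'
from bench import arm
import numpy as np, cv2
def ray(c,uv,z):
    K,R,t=map(np.array,(c["camera_matrix"],c["R"],c["t"]))
    o=-R.T@t; d=R.T@np.linalg.solve(K,[uv[0],uv[1],1.])
    return o+d*(z-o[2])/d[2]
def proj(c,X):
    p=np.array(c["camera_matrix"])@(np.array(c["R"])@np.array(X)+np.array(c["t"])); return p[:2]/p[2]
E
python3 - <<'E'
from h import *
s=arm.read_state(); print({k:np.round(v,3) for k,v in s.items()}, arm.grasp_offset)
for n in ("scene","top"):
    c=arm.read_camera(n); cv2.imwrite(f"pics/{n}0.png",c["image"]); np.save(f"{n}0.npy",c,allow_pickle=True)
    print(n,-np.array(c["R"]).T@np.array(c["t"]),proj(c,[.6,0,0]))
E
```

```text
{'time_s': np.float64(0.0), 'joint_pos': array([ 0.983,  0.427,  0.074,  1.607, -0.034,  1.111, -0.067]), 'joint_vel': array([ 0.001,  0.001, -0.001, -0.001,  0.001,  0.001, -0.   ]), 'effort': array([-0.0000e+00, -9.3584e+01,  3.6660e+00, -4.5420e+01, -4.9000e-02,
        2.0000e-02,  0.0000e+00]), 'position': array([ 0.286, -0.611,  0.205]), 'ee_rot': array([ 0.976,  0.217, -0.   , -0.001]), 'contact_force': array([-0.337,  0.984,  0.552]), 'moment': array([-0.014, -0.085,  0.047]), 'grasp_force': np.float64(0.0), 'opening': np.float64(0.094)} 0.0188
scene [-0.11452998  0.76252371  0.57416726] [298.82367115 214.21171005]
top [0.40008316 0.09111504 1.10568266] [301.10090419 181.07152436]
```

View pics/scene0.png

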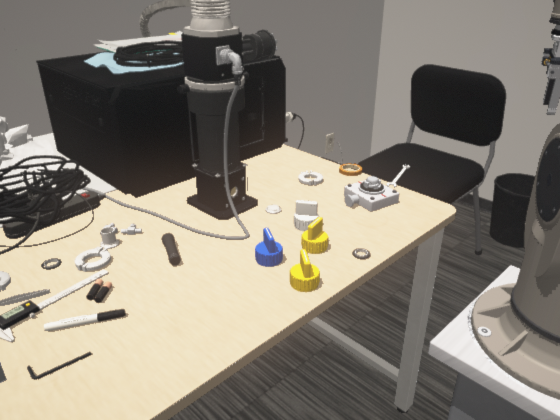

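View pics/top0.png

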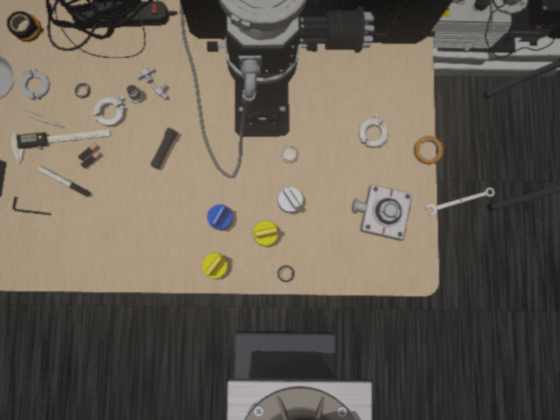

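The top view shows the candidates: blue cap (220,217), yellow caps (265,234) and (215,266), and a white cap (290,200). I choose the blue one. The port is at (388,211).

Run:
```python
from h import *
c=np.load("top0.npy",allow_pickle=True).item(); im=c["image"]; hsv=cv2.cvtColor(im,cv2.COLOR_BGR2HSV)
m=cv2.inRange(hsv,(105,120,40),(130,255,255)); m[:190]=0
n,l,s,ce=cv2.connectedComponentsWithStats(m); print([(s[i],ce[i]) for i in range(1,n) if s[i][4]>20])
r=cv2.inRange(hsv,(0,90,60),(8,255,255))|cv2.inRange(hsv,(172,90,60),(180,255,255))
n,l,s,ce=cv2.connectedComponentsWithStats(r)
for i in range(1,n):
    if 350<ce[i][0]<420 and 180<ce[i][1]<245: print("red",s[i],ce[i],ray(c,ce[i],.03))
a=cv2.resize(im[190:285,195:310],None,fx=4,fy=4,interpolation=2)[:380,:400]
b=cv2.resize(im[175:245,345:420],None,fx=5,fy=5,interpolation=2)
o=np.zeros((400,790,3),np.uint8); o[:a.shape[0],:400]=a; o[:b.shape[0],405:405+b.shape[1]]=b
cv2.imwrite("pics/crop1.png",o)
k=np.load("scene0.npy",allow_pickle=True).item();h2=cv2.cvtColor(k["image"],cv2.COLOR_BGR2HSV)
m=cv2.inRange(h2,(105,120,40),(130,255,255));n,l,s,ce=cv2.connectedComponentsWithStats(m);print([(s[i],ce[i]) for i in range(1,n) if s[i][4]>60])
```

```text
[(array([208, 205,  24,  24, 281], dtype=int32), array([218.57651246, 216.89679715]))]
red [391 192   1   1   1] [391. 192.] [ 0.57314254 -0.20175092  0.03      ]
red [383 232   1   1   1] [383. 232.] [ 0.48204319 -0.18228904  0.03      ]
[(array([256, 242,  26,  15, 201], dtype=int32), array([266.9800995 , 249.21393035]))]
```

View pics/crop1.png

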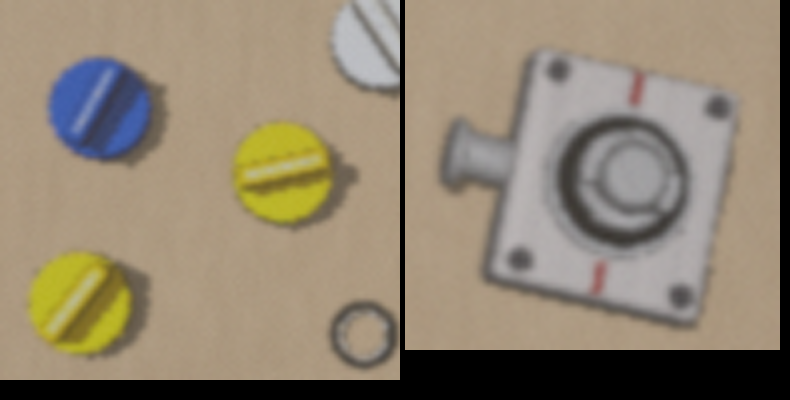

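The crop confirms the blue cap at pixel (220,217), with its bar running from lower left to upper right. The port's red marks are at pixels (391.4,192.6) and (383.6,230.4).

```bash
cat >> h.py <<'E'
from scipy.spatial.transform import Rotation as Ro
def rel(target,yaw):
    "shift in tool axes (mm) and turn about tool z (deg) to put TCP at target with tool x at yaw"
    s=arm.read_state(); R=Ro.from_quat(s["ee_rot"]); 
    Rd=Ro.from_euler('z',yaw,degrees=True)*Ro.from_quat([1,0,0,0])
    d=np.array(target)-s["position"]
    print("t",s["time_s"],"pos",np.round(s["position"],4),"shift",np.round(R.inv().apply(d)*1e3,1),"turn",np.round((R.inv()*Rd).as_rotvec(degrees=True),2),"F",np.round(s["contact_force"],1),"op",np.round(s["opening"],4))
E
python3 - <<'E'
from h import *
c=np.load("top0.npy",allow_pickle=True).item(); k=np.load("scene0.npy",allow_pickle=True).item()
a=ray(c,(391.4,192.6),.03);b=ray(c,(383.6,230.4),.03);print("marks",a,b,np.linalg.norm(a-b),(a+b)/2,np.degrees(np.arctan2(*(a-b)[1::-1])))
p=ray(c,(220,217),.03);print("cap",p, "in scene",proj(k,p), "bar",np.degrees(np.arctan2(*(ray(c,(112,70),.064)-ray(c,(73,134),.064))[1::-1])))
rel([p[0],p[1],.20],-31)
E
```

```text
marks [ 0.57178281 -0.20264154  0.03      ] [ 0.48566109 -0.18369175  0.03      ] 0.08818188614126687 [ 0.52872195 -0.19316664  0.03      ] -12.40933435164264
cap [0.50993133 0.18331594 0.03      ] in scene [269.16904715 246.49648775] bar -27.483287089865083
t 0.1 pos [ 0.286  -0.611   0.2049] shift [ 539.6 -624.5    5.6] turn [-6.000e-02  4.000e-02  5.608e+01] F [ 0.4 -1.1  0.6] op 0.0939
```

Emit:
drive_tool:
  series:
    - [0,27,-31.2,0,0,0,0]
    - [0,27,-31.2,0,0,0,0]
    - [0,27,-31.2,0,0,0,0]
    - [0,27,-31.2,0,0,0,0]
    - [0,27,-31.2,0,0,0,0]
    - [0,27,-31.2,0,0,0,0]
    - [0,27,-31.2,0,0,0,0]
    - [0,27,-31.2,0,0,0,0]

```text
time_s: 0.77
position: [0.3759, -0.2917, 0.2054]
ee_rot: [0.976, 0.217, -0.0, 0.0]
contact_force: [1.6, 0.1, 0.1]
opening: 0.0939
grasp_force: 0.0
```

Emit:
drive_tool:
  series:
    - [0,27,-31.2,0,0,0,0]
    - [0,27,-31.2,0,0,0,0]
    - [0,27,-31.2,0,0,0,0]
    - [0,27,-31.2,0,0,0,0]
    - [0,27,-31.2,0,0,0,0]
    - [0,27,-31.2,0,0,0,0]
    - [0,27,-31.2,0,0,0,0]
    - [0,27,-31.2,0,0,0,0]

```text
time_s: 1.43
position: [0.4657, 0.0259, 0.2056]
ee_rot: [0.976, 0.217, 0.0, 0.0]
contact_force: [1.0, -1.0, 0.1]
opening: 0.0939
grasp_force: 0.0
```

Emit:
drive_tool:
  series:
    - [0,27,-31.2,0,0,0,0]
    - [0,27,-31.2,0,0,0,0]
    - [0,20,-23,0,0,0,0]
    - [0,0,0,0,0,0,7]
    - [0,0,0,0,0,0,7]
    - [0,0,0,0,0,0,7]
    - [0,0,0,0,0,0,7]
    - [0,0,0,0,0,0,7]

```text
time_s: 2.1
position: [0.4964, 0.1326, 0.2052]
ee_rot: [0.996, -0.089, -0.0, 0.0]
contact_force: [0.6, 0.2, -0.8]
opening: 0.0941
grasp_force: 0.0
```

Emit:
drive_tool:
  series:
    - [0,0,0,0,0,0,7]
    - [0,0,0,0,0,0,7]
    - [0,0,0,0,0,0,7]
    - [0,0,0,0,0,0,0]
    - [0,0,0,0,0,0,0]
    - [0,0,0,0,0,0,0]
    - [0,0,0,0,0,0,0]
    - [0,0,0,0,0,0,0]

```text
time_s: 2.77
position: [0.4966, 0.1326, 0.2055]
ee_rot: [0.964, -0.266, -0.0, -0.0]
contact_force: [-0.4, 0.7, 0.3]
opening: 0.0935
grasp_force: 0.0
```

Run:
```python
from h import *
rel([.51,.1833,.20],-31); print(np.round(arm.read_state()["joint_pos"],2))
c=arm.read_camera("wrist"); cv2.imwrite("pics/w1.png",c["image"]); np.save("w1.npy",c,allow_pickle=True)
print(proj(c,[.51,.1833,.03]),-np.array(c["R"]).T@np.array(c["t"]))
```

```text
t 2.7667 pos [0.4966 0.1326 0.2055] shift [-14.5 -50.4   5.5] turn [-0.    0.01  0.19] F [-0.4  0.7  0.3] op 0.0935
[-0.05  0.19 -0.38  1.94  0.08  1.03 -2.57]
[233.31151873 199.68065113] [0.55086743 0.0988591  0.38391783]
```

View pics/w1.png

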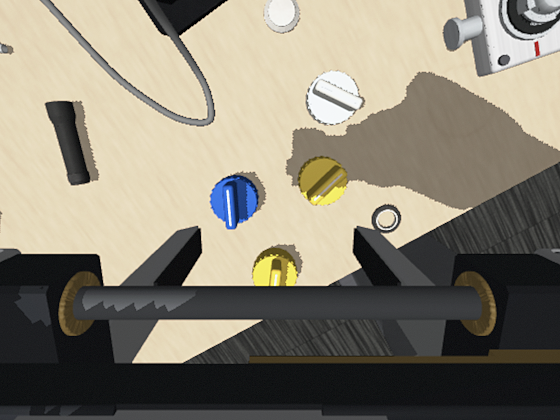

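The wrist view shows the blue cap at (234,199), matching the prediction of (233,200). Its bar is nearly vertical in the image, about (231,180–228). I'll zoom in for the bar's angle.

Run:
```python
from h import *
c=np.load("w1.npy",allow_pickle=True).item(); im=c["image"]
cv2.imwrite("pics/w1c.png",cv2.resize(im[165:240,200:270],None,fx=8,fy=8,interpolation=cv2.INTER_NEAREST))
m=(im[...,2]>110)&(im[...,0]>180); m=m.astype(np.uint8); m[:170]=0;m[235:]=0;m[:,:215]=0;m[:,250:]=0
n,l,s,ce=cv2.connectedComponentsWithStats(m); print(s[1:],ce[1:])
i=1+np.argmax(s[1:,4]); v,u=np.nonzero(l==i); P=np.array([ray(c,q,.064)[:2] for q in zip(u,v)])
w,V=np.linalg.eigh(np.cov(P.T)); d=V[:,1]; print(P.mean(0),np.degrees(np.arctan2(d[1],d[0])),2*np.sqrt(3*w))
```

```text
[[215 170  27  15 162]
 [243 170   7   2  13]
 [226 190   6  37 112]
 [215 214  35  21 410]] [[223.09259259 173.79012346]
 [246.23076923 170.46153846]
 [228.53571429 207.40178571]
 [230.95365854 227.60731707]]
[0.48883745 0.19434324] 54.34703030060538 [0.01835899 0.0440076 ]
```

View pics/w1c.png

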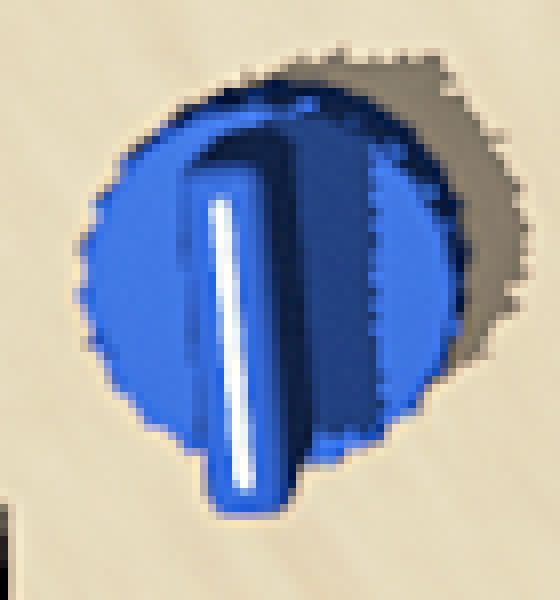

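The crop shows the bar's white top stripe running from pixel (227.1,189.6) to (230.8,226.3).

Run:
```python
from h import *
c=np.load("w1.npy",allow_pickle=True).item()
a=ray(c,(227.1,189.6),.064);b=ray(c,(230.8,226.3),.064);yaw=np.degrees(np.arctan2(*(a-b)[1::-1]));print(a,b,np.linalg.norm(a-b),(a+b)/2,yaw)
e=ray(c,(234,199),.03);print("disc",e)
m=(a+b)/2; rel([m[0],m[1],.15],yaw)
c=np.load("top0.npy",allow_pickle=True).item()
a=ray(c,(195+112/4,190+70/4),.064);b=ray(c,(195+73/4,190+134/4),.064);print("top bar",(a+b)/2,np.degrees(np.arctan2(*(a-b)[1::-1])))
```

```text
[0.52656727 0.17492719 0.064     ] [0.49020428 0.19367293 0.064     ] 0.04091051140489321 [0.50838578 0.18430006 0.064     ] -27.271881800919065
disc [0.51027767 0.18215237 0.03      ]
t 2.8167 pos [0.4966 0.1326 0.2055] shift [-16.4 -50.4  55.5] turn [-0.    0.   -3.57] F [ 0.  -0.9  1.1] op 0.094
top bar [0.5096928  0.18451157 0.064     ] -29.77124524639645
```

Emit:
drive_tool:
  series:
    - [0,-8,-25,0,0,0,0]
    - [0,-8,-25.3,0,0,0,-3]
    - [0,0,0,35,0,0,0]
    - [0,0,0,35,0,0,0]
    - [0,0,0,30,0,0,0]
    - [0,0,0,0,0,0,0]
    - [0,0,0,0,0,0,0]
    - [0,0,0,0,0,0,0]

```text
time_s: 3.48
position: [0.5095, 0.1845, 0.1071]
ee_rot: [0.971, -0.241, 0.001, -0.0]
contact_force: [0.8, -0.2, 0.0]
opening: 0.0939
grasp_force: 0.0
```

Run:
```python
from h import *
rel([.509,.1835,.034],-28)
```

```text
t 3.4833 pos [0.5095 0.1845 0.1071] shift [-0.1  1.2 73.1] turn [-0.07 -0.04  0.1 ] F [ 0.8 -0.2  0. ] op 0.0939
```

Emit:
drive_tool:
  series:
    - [0,0,1,35,0,0,0]
    - [0,0,0,25,0,0,0]
    - [0,0,0,13,0,0,0]
    - [0,0,0,0,0,0,0]
    - [1,0,0,0,0,0,0]
    - [1,0,0,0,0,0,0]
    - [1,0,0,0,0,0,0]
    - [1,0,0,0,0,0,0]

```text
time_s: 4.15
position: [0.5092, 0.1834, 0.0339]
ee_rot: [0.97, -0.241, 0.001, -0.001]
contact_force: [-0.8, 0.4, 0.5]
opening: 0.0707
grasp_force: 0.0
```

Emit:
drive_tool:
  series:
    - [1,0,0,0,0,0,0]
    - [1,0,0,0,0,0,0]
    - [1,0,0,0,0,0,0]
    - [1,0,0,0,0,0,0]
    - [1,0,0,0,0,0,0]
    - [1,0,0,0,0,0,0]
    - [1,0,0,0,0,0,0]
    - [1,0,0,0,0,0,0]

```text
time_s: 4.82
position: [0.5083, 0.1832, 0.0325]
ee_rot: [0.97, -0.241, -0.0, -0.0]
contact_force: [-0.3, 1.4, 0.3]
opening: 0.0174
grasp_force: 0.9
```

Emit:
drive_tool:
  series:
    - [1,0,0,0,0,0,0]
    - [1,0,0,0,0,0,0]
    - [1,0,0,0,0,0,0]
    - [1,0,0,0,0,0,0]
    - [1,0,0,-10,0,0,0]
    - [1,0,0,-30,0,0,0]
    - [1,0,0,-40,0,0,0]
    - [1,0,0,-30,0,0,0]

```text
time_s: 5.48
position: [0.5081, 0.1834, 0.1454]
ee_rot: [0.971, -0.241, 0.0, -0.0]
contact_force: [0.8, 0.9, -1.3]
opening: 0.012
grasp_force: 30.0
```

Emit:
drive_tool:
  series:
    - [1,0,0,0,0,0,-5]
    - [1,0,0,0,0,0,-5]
    - [1,0,0,0,0,0,-5.4]
    - [1,0,0,0,0,0,0]
    - [1,0,0,0,0,0,0]
    - [1,0,0,0,0,0,0]
    - [1,0,0,0,0,0,0]
    - [1,0,0,0,0,0,0]

```text
time_s: 6.15
position: [0.5082, 0.1832, 0.1425]
ee_rot: [0.994, -0.11, -0.0, 0.0]
contact_force: [-0.1, 0.3, -1.4]
opening: 0.0121
grasp_force: 30.0
```

Run:
```python
from h import *
rel([.5287,-.1932,.145],-12.4)
```

```text
t 6.15 pos [0.5082 0.1832 0.1425] shift [102.2 362.8  -2.5] turn [ 0.    0.01 -0.2 ] F [-0.1  0.3 -1.4] op 0.0121
```

Emit:
drive_tool:
  series:
    - [1,10.2,36.3,0,0,0,0]
    - [1,10.2,36.3,0,0,0,0]
    - [1,10.2,36.3,0,0,0,0]
    - [1,10.2,36.3,0,0,0,0]
    - [1,10.2,36.3,0,0,0,0]
    - [1,10.2,36.3,0,0,0,0]
    - [1,0,33,0,0,0,0]
    - [1,0,0,0,0,0,0]

```text
time_s: 6.82
position: [0.5122, -0.0816, 0.1422]
ee_rot: [0.994, -0.113, -0.0, 0.001]
contact_force: [-0.1, -0.4, -1.3]
opening: 0.0118
grasp_force: 30.0
```

Run:
```python
from h import *
rel([.5287,-.1932,.145],-12.4)
c=arm.read_camera("wrist"); np.save("w2.npy",c,allow_pickle=True)
im=c["image"].copy(); cv2.imwrite("pics/w2.png",im)
hsv=cv2.cvtColor(im,cv2.COLOR_BGR2HSV)
r=cv2.inRange(hsv,(0,110,60),(8,255,255))|cv2.inRange(hsv,(172,110,60),(180,255,255))
n,l,s,ce=cv2.connectedComponentsWithStats(r)
for i in range(1,n):
    if s[i][4]>8: print("red",s[i],ce[i],ray(c,ce[i],.03))
print("neck",proj(c,[.5287,-.1932,.0605]),proj(c,[.5287,-.1932,.04]))
```

```text
t 6.8167 pos [ 0.5122 -0.0816  0.1422] shift [ 41.2 105.   -2.6] turn [ 0.12  0.04 -0.59] F [-0.1 -0.4 -1.3] op 0.0118
red [388 102   5  17  62] [389.88709677 109.83870968] [ 0.56968218 -0.20183336  0.03      ]
red [382 197   4  14  48] [383.625 203.75 ] [ 0.48357439 -0.18325407  0.03      ]
neck [399.74417241 158.92482393] [390.89155985 156.96984753]
```

View pics/w2.png

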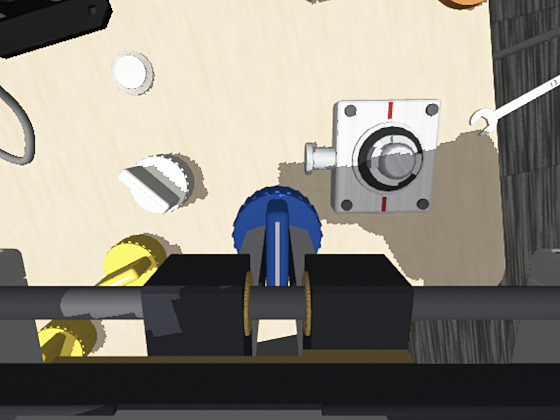

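The wrist view shows the port with red marks at (390,110) and (384,204) and the neck tip at about (399,158). The cap is held upright at (277,230). I'll check how the cap sits in the grip and refine the neck position.

Run:
```python
from h import *
c=np.load("w2.npy",allow_pickle=True).item(); im=c["image"]
s=arm.read_state(); R=Ro.from_quat(s["ee_rot"]).as_matrix(); p=np.array(s["position"])
for x in (20.45,-20.45): print("stripe end pred",proj(c,p+R@np.array([x,0,-31.5])/1e3))
print("rim-front of disc pred", proj(c,p+R@np.array([28,0,2.5])/1e3))
a=cv2.resize(im[175:300,220:335],None,fx=4.5,fy=4.5,interpolation=cv2.INTER_NEAREST)[:,:390]
a=cv2.resize(im[180:290,230:325],None,fx=4,fy=4,interpolation=cv2.INTER_NEAREST)
b=cv2.resize(im[120:200,350:440],None,fx=4,fy=4,interpolation=cv2.INTER_NEAREST)
o=np.zeros((440,780,3),np.uint8);o[:440,:380]=a;o[:320,400:760]=b;cv2.imwrite("pics/w2c.png",o)
```

```text
stripe end pred [268.80566203 220.60728491]
stripe end pred [269.4486993  294.66020591]
rim-front of disc pred [270.07728807 192.60983084]
```

View pics/w2c.png

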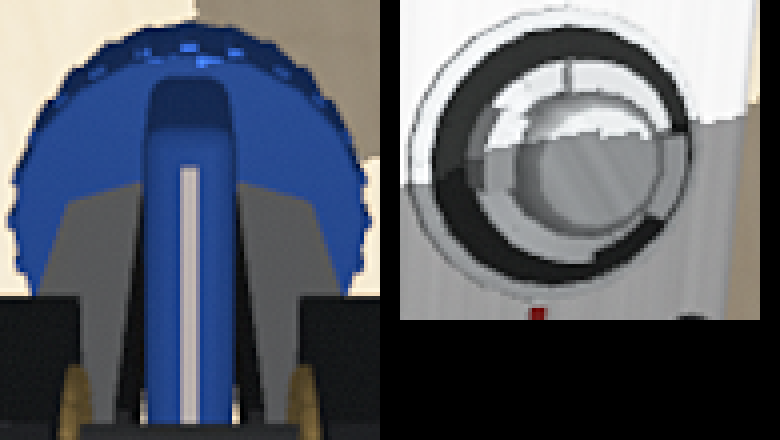

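The stripe end at (277.5,221.5) is 9 px from where it should be, so the arm was probably still settling. I'll rest and measure again by colour, without viewing.

Emit:
drive_tool:
  series:
    - [1,0,0,0,0,0,0]
    - [1,0,0,0,0,0,0]
    - [1,0,0,0,0,0,0]
    - [1,0,0,0,0,0,0]
    - [1,0,0,0,0,0,0]
    - [1,0,0,0,0,0,0]
    - [1,0,0,0,0,0,0]
    - [1,0,0,0,0,0,0]

```text
time_s: 7.53
position: [0.5137, -0.0748, 0.1425]
ee_rot: [0.994, -0.109, 0.0, -0.0]
contact_force: [0.4, -0.4, -1.4]
opening: 0.012
grasp_force: 30.0
```

Run:
```python
from h import *
rel([.5287,-.1932,.145],-12.4)
s=arm.read_state(); c=arm.read_camera("wrist"); np.save("w3.npy",c,allow_pickle=True)
im=c["image"]; cv2.imwrite("pics/w3.png",im)
hsv=cv2.cvtColor(im,cv2.COLOR_BGR2HSV)
r=cv2.inRange(hsv,(0,110,60),(8,255,255))|cv2.inRange(hsv,(172,110,60),(180,255,255))
n,l,st,ce=cv2.connectedComponentsWithStats(r)
for i in range(1,n):
    if st[i][4]>8: print("red",st[i],ce[i],ray(c,ce[i],.03))
R=Ro.from_quat(s["ee_rot"]).as_matrix(); p=np.array(s["position"])
print("stripe pred",[proj(c,p+R@np.array([x,0,-31.5])/1e3) for x in (20.45,-20.45)])
m=(im[...,2]>140).astype(np.uint8); m[:200]=0;m[286:]=0;m[:,:262]=0;m[:,292:]=0
n,l,st,ce=cv2.connectedComponentsWithStats(m); print(st[1:],ce[1:])
```

```text
t 7.5333 pos [ 0.5137 -0.0748  0.1425] shift [ 40.3 112.3  -2.5] turn [-0.01 -0.   -0.11] F [ 0.4 -0.4 -1.4] op 0.012
red [397 103   5  17  61] [398.54098361 110.86885246] [ 0.56967071 -0.20186654  0.03      ]
red [389 198   5  14  49] [390.95918367 204.57142857] [ 0.48363749 -0.18329734  0.03      ]
stripe pred [array([275.43700547, 220.27624588]), array([275.54848561, 294.3176627 ])]
[[275 222   4  64 254]
 [265 283   2   3   5]
 [288 282   2   4   7]] [[276.51181102 253.5       ]
 [265.4        284.2       ]
 [288.42857143 283.71428571]]
```

Emit:
drive_tool:
  series:
    - [1,9.7,28,0,0,0,0]
    - [1,9.7,28,0,0,0,0]
    - [1,9.7,28,0,0,0,0]
    - [1,9.6,28,0,0,0,0]
    - [1,0,0,15,0,0,0]
    - [1,0,0,15,0,0,0]
    - [1,0,0,0,0,0,0]
    - [1,0,0,0,0,0,0]

```text
time_s: 8.25
position: [0.5267, -0.1924, 0.1121]
ee_rot: [0.994, -0.109, -0.001, -0.0]
contact_force: [-0.7, -1.1, -1.4]
opening: 0.0122
grasp_force: 30.0
```

Emit:
drive_tool:
  series:
    - [1,0,0,0,0,0,0]
    - [1,0,0,0,0,0,0]
    - [1,0,0,0,0,0,0]
    - [1,0,0,0,0,0,0]
    - [1,0,0,0,0,0,0]
    - [1,0,0,0,0,0,0]
    - [1,0,0,0,0,0,0]
    - [1,0,0,0,0,0,0]

```text
time_s: 8.92
position: [0.5272, -0.1926, 0.1125]
ee_rot: [0.994, -0.109, 0.0, -0.0]
contact_force: [0.5, 0.7, -0.7]
opening: 0.0116
grasp_force: 30.0
```

Run:
```python
from h import *
rel([.5277,-.1925,.094],-12.3); s=arm.read_state(); print(s["moment"],np.round(s["joint_pos"],2))
c=arm.read_camera("scene"); im=c["image"]; print(proj(c,[.5277,-.1925,.06]))
cv2.imwrite("pics/s2.png",cv2.resize(im[130:230,310:430],None,fx=5,fy=5,interpolation=2))
```

```text
t 8.9167 pos [ 0.5272 -0.1926  0.1125] shift [ 0.5 -0.3 18.5] turn [-0.   -0.   -0.22] F [ 0.5  0.7 -0.7] op 0.0116
[ 0.02316166  0.00553353 -0.03236893] [ 0.39  0.35 -0.18  1.94  0.08  0.85 -1.63]
[372.34725654 177.76603879]
```

View pics/s2.png

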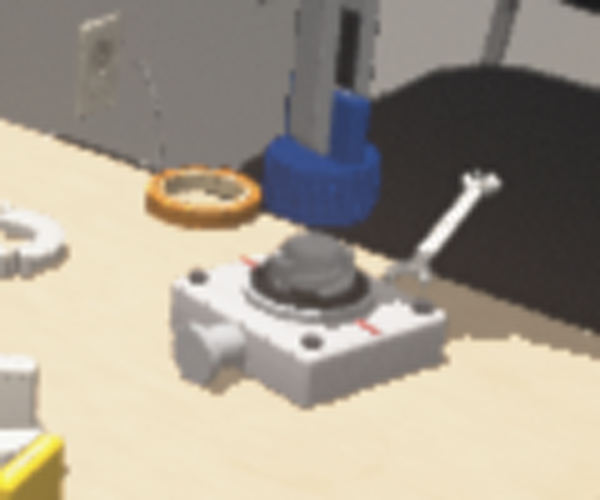

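The scene crop shows the cap (322,185) directly above the neck (317,250), upright, with its bar along the marks. I'll lower it with force checks.

Emit:
drive_tool:
  series:
    - [1,0,0,8,0,0,0]
    - [1,0,0,6,0,0,0]
    - [1,0,0,2,0,0,0]
    - [1,0,0,0,0,0,0]
    - [1,0,0,1,0,0,0]
    - [1,0,0,1,0,0,0]
    - [1,0,0,1,0,0,0]
    - [1,0,0,1,0,0,0]

```text
time_s: 9.63
position: [0.5272, -0.1927, 0.0926]
ee_rot: [0.994, -0.109, 0.0, -0.0]
contact_force: [0.9, 0.1, -1.0]
opening: 0.0121
grasp_force: 30.0
```

Emit:
drive_tool:
  series:
    - [1,0,0,1,0,0,0]
    - [1,0,0,1,0,0,0]
    - [1,0,0,1,0,0,0]
    - [1,0,0,0,0,0,0]
    - [1,0,0,0,0,0,0]
    - [1,0,0,0,0,0,0]
    - [1,0,0,0,0,0,0]
    - [1,0,0,0,0,0,0]

```text
time_s: 10.3
position: [0.5272, -0.1927, 0.0896]
ee_rot: [0.994, -0.109, 0.0, -0.0]
contact_force: [-0.7, -0.4, -0.5]
opening: 0.0121
grasp_force: 30.0
```

Emit:
drive_tool:
  series:
    - [1,0,0,1,0,0,0]
    - [1,0,0,1,0,0,0]
    - [1,0,0,1,0,0,0]
    - [1,0,0,1,0,0,0]
    - [1,0,0,0,0,0,0]
    - [1,0,0,0,0,0,0]
    - [1,0,0,0,0,0,0]
    - [1,0,0,0,0,0,0]

```text
time_s: 10.97
position: [0.5272, -0.1927, 0.0855]
ee_rot: [0.994, -0.109, 0.0, -0.0]
contact_force: [0.5, 0.3, -1.4]
opening: 0.0118
grasp_force: 30.0
```

Emit:
drive_tool:
  series:
    - [1,0,0,1,0,0,0]
    - [1,0,0,0,0,0,0]
    - [1,0,0,1,0,0,0]
    - [1,0,0,0,0,0,0]
    - [1,0,0,0,0,0,0]
    - [1,0,0,0,0,0,0]
    - [1,0,0,0,0,0,0]
    - [1,0,0,0,0,0,0]

```text
time_s: 11.63
position: [0.5272, -0.1927, 0.0835]
ee_rot: [0.994, -0.109, 0.0, -0.0]
contact_force: [0.2, 0.3, -1.2]
opening: 0.0119
grasp_force: 30.0
```

Emit:
drive_tool:
  series:
    - [1,0,0,1,0,0,0]
    - [1,0,0,0,0,0,0]
    - [1,0,0,0,0,0,0]
    - [1,0,0,1,0,0,0]
    - [1,0,0,0,0,0,0]
    - [1,0,0,0,0,0,0]
    - [1,0,0,0,0,0,0]
    - [1,0,0,0,0,0,0]

```text
time_s: 12.3
position: [0.5275, -0.1928, 0.0824]
ee_rot: [0.994, -0.109, 0.0, 0.0]
contact_force: [-3.0, 1.0, 15.8]
opening: 0.012
grasp_force: 30.0
```

Emit:
drive_tool:
  series:
    - [1,0,0,-0.4,0,0,0]
    - [1,0,0,-0.15,0,0,-2.5]
    - [1,0,0,-0.15,0,0,-2.5]
    - [1,0,0,-0.15,0,0,-2.5]
    - [1,0,0,-0.15,0,0,-2.5]
    - [1,0,0,0,0,0,0]
    - [1,0,0,0,0,0,0]
    - [1,0,0,0,0,0,0]

```text
time_s: 12.97
position: [0.5275, -0.1928, 0.0827]
ee_rot: [1.0, -0.023, 0.0, 0.0]
contact_force: [1.2, -0.2, 5.3]
opening: 0.012
grasp_force: 30.0
```

Run:
```python
from h import *
rel([.5272,-.1927,.082],-12.3); print(np.round(arm.read_state()["moment"],2))
```

```text
t 12.9667 pos [ 0.5275 -0.1928  0.0827] shift [-0.3 -0.1  0.7] turn [-0.   -0.05  9.68] F [ 1.2 -0.2  5.3] op 0.012
[ 0.1  -0.18  0.07]
```

Emit:
drive_tool:
  series:
    - [1,0,0,-0.1,0,0,-2.5]
    - [1,0,0,-0.1,0,0,-2.5]
    - [1,0,0,-0.1,0,0,-2.5]
    - [1,0,0,-0.1,0,0,-2.5]
    - [1,0,0,0,0,0,0]
    - [1,0,0,0,0,0,0]
    - [1,0,0,0,0,0,0]
    - [1,0,0,0,0,0,0]

```text
time_s: 13.63
position: [0.5271, -0.1927, 0.0828]
ee_rot: [0.998, 0.065, -0.0, -0.0]
contact_force: [1.0, -0.6, 1.8]
opening: 0.0118
grasp_force: 30.0
```

Emit:
drive_tool:
  series:
    - [1,0,0,0.5,0,0,0]
    - [1,0,0,0.3,0,0,0]
    - [1,0,0,0,0,0,0]
    - [1,0,0,0,0,0,0]
    - [1,0,0,0,0,0,0]
    - [1,0,0,0,0,0,0]
    - [1,0,0,0,0,0,0]
    - [1,0,0,0,0,0,0]

```text
time_s: 14.3
position: [0.5272, -0.1928, 0.0821]
ee_rot: [0.998, 0.065, 0.0, 0.0]
contact_force: [-0.2, -1.0, 3.5]
opening: 0.0116
grasp_force: 30.0
```

Emit:
drive_tool:
  series:
    - [1,0,0,0.5,0,0,0]
    - [1,0,0,0,0,0,0]
    - [1,0,0,0,0,0,0]
    - [1,0,0,0,0,0,0]
    - [1,0,0,0,0,0,0]
    - [1,0,0,0,0,0,0]
    - [1,0,0,0,0,0,0]
    - [1,0,0,0,0,0,0]

```text
time_s: 14.97
position: [0.5271, -0.1925, 0.0815]
ee_rot: [0.998, 0.065, -0.0, -0.0]
contact_force: [1.2, 0.9, 0.5]
opening: 0.0117
grasp_force: 30.0
```

Run:
```python
from h import *
rel([.5272,-.1927,.082],-12.3); print(np.round(arm.read_state()["moment"],2))
```

```text
t 14.9667 pos [ 0.5271 -0.1925  0.0815] shift [ 0.   0.2 -0.5] turn [-1.000e-02  0.000e+00  1.979e+01] F [1.2 0.9 0.5] op 0.0117
[ 0.28 -0.33  0.23]
```

Emit:
drive_tool:
  series:
    - [1,0,0,0.5,0,0,0]
    - [1,0,0,0.5,0,0,0]
    - [1,0,0,0,0,0,0]
    - [1,0,0,0,0,0,0]
    - [1,0,0,0,0,0,0]
    - [1,0,0,0,0,0,0]
    - [1,0,0,0,0,0,0]
    - [1,0,0,0,0,0,0]

```text
time_s: 15.63
position: [0.5272, -0.1926, 0.0807]
ee_rot: [0.998, 0.065, 0.0, -0.0]
contact_force: [1.1, 1.8, 4.8]
opening: 0.0113
grasp_force: 30.0
```

Run:
```python
from h import *
s=arm.read_state(); c=arm.read_camera("wrist"); im=c["image"]
R=Ro.from_quat(s["ee_rot"]).as_matrix(); p=np.array(s["position"])
for h in (-29.5,-31.5,-33.5): print(h,[proj(c,p+R@np.array([x,0,h])/1e3) for x in (20.45,)])
m=(im[...,2]>140).astype(np.uint8); m[:200]=0;m[286:]=0;m[:,:262]=0;m[:,292:]=0
n,l,st,ce=cv2.connectedComponentsWithStats(m); print(st[1:],ce[1:])
w=np.load("w3.npy",allow_pickle=True).item()["image"]
o=np.hstack([cv2.resize(x[170:300,225:330],None,fx=3.7,fy=3.7,interpolation=cv2.INTER_NEAREST) for x in (w,im)])
cv2.imwrite("pics/w4.png",o); print(o.shape)
k=arm.read_camera("scene"); cv2.imwrite("pics/s3.png",cv2.resize(k["image"][130:230,310:430],None,fx=5,fy=5,interpolation=2))
```

```text
-29.5 [array([276.75360286, 218.94007189])]
-31.5 [array([276.75118925, 220.04935859])]
-33.5 [array([276.74871337, 221.18727195])]
[[275 222   4  64 246]
 [265 279   2   7  13]
 [288 283   2   3   4]] [[276.54878049 252.84552846]
 [265.46153846 282.23076923]
 [288.25       284.        ]]
(481, 776, 3)
```

View pics/s3.png

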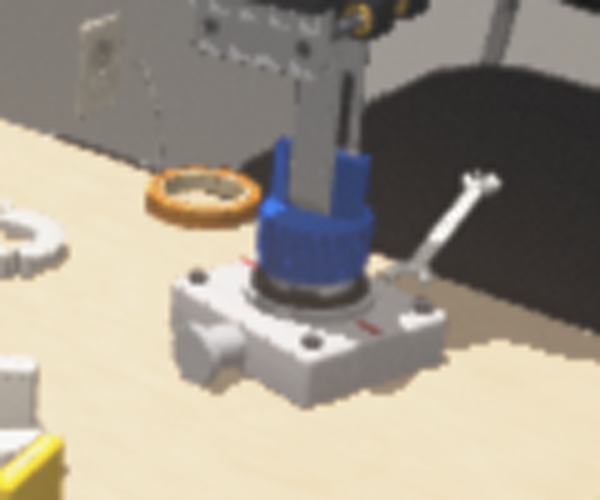

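The cap is still firmly gripped, since the stripe hasn't moved. The scene shows it level, about 8 mm above the gasket and already below the earlier contact height, so it's at the drop. I'll turn a little further and lower gently.

Emit:
drive_tool:
  series:
    - [1,0,0,0,0,0,-2]
    - [1,0,0,0,0,0,-2]
    - [1,0,0,0,0,0,0]
    - [1,0,0,0,0,0,0]
    - [1,0,0,0,0,0,0]
    - [1,0,0,0,0,0,0]
    - [1,0,0,0,0,0,0]
    - [1,0,0,0,0,0,0]

```text
time_s: 16.4
position: [0.5271, -0.1927, 0.0806]
ee_rot: [0.995, 0.1, -0.0, -0.0]
contact_force: [0.4, -0.8, -1.2]
opening: 0.0119
grasp_force: 30.0
```

Emit:
drive_tool:
  series:
    - [1,0,0,0.5,0,0,0]
    - [1,0,0,0.5,0,0,0]
    - [1,0,0,0,0,0,0]
    - [1,0,0,0,0,0,0]
    - [1,0,0,0,0,0,0]
    - [1,0,0,0,0,0,0]
    - [1,0,0,0,0,0,0]
    - [1,0,0,0,0,0,0]

```text
time_s: 17.07
position: [0.5271, -0.1927, 0.0796]
ee_rot: [0.995, 0.1, -0.0, -0.0]
contact_force: [-0.0, -0.4, -0.9]
opening: 0.0121
grasp_force: 30.0
```

Run:
```python
from h import *
rel([.5272,-.1927,.082],-12.3); print(np.round(arm.read_state()["moment"],2))
```

```text
t 17.0667 pos [ 0.5271 -0.1927  0.0796] shift [ 0.1  0.  -2.4] turn [-0.    0.   23.78] F [-0.  -0.4 -0.9] op 0.0121
[ 0.02 -0.02  0.02]
```

Emit:
drive_tool:
  series:
    - [1,0,0,0.5,0,0,0]
    - [1,0,0,0.5,0,0,0]
    - [1,0,0,0.5,0,0,0]
    - [1,0,0,0.5,0,0,0]
    - [1,0,0,0,0,0,0]
    - [1,0,0,0,0,0,0]
    - [1,0,0,0,0,0,0]
    - [1,0,0,0,0,0,0]

```text
time_s: 17.73
position: [0.5272, -0.1926, 0.0776]
ee_rot: [0.995, 0.1, 0.0, -0.0]
contact_force: [-0.4, 0.4, -1.9]
opening: 0.0115
grasp_force: 30.0
```

Emit:
drive_tool:
  series:
    - [1,0,0,0.5,0,0,0]
    - [1,0,0,0.5,0,0,0]
    - [1,0,0,0,0,0,0]
    - [1,0,0,0,0,0,0]
    - [1,0,0,0,0,0,0]
    - [1,0,0,0,0,0,0]
    - [1,0,0,0,0,0,0]
    - [1,0,0,0,0,0,0]

```text
time_s: 18.4
position: [0.5271, -0.1927, 0.0766]
ee_rot: [0.995, 0.1, 0.0, -0.0]
contact_force: [0.2, -0.3, -2.0]
opening: 0.0119
grasp_force: 30.0
```

Emit:
drive_tool:
  series:
    - [1,0,0,0.5,0,0,0]
    - [1,0,0,0,0,0,0]
    - [1,0,0,0.5,0,0,0]
    - [1,0,0,0,0,0,0]
    - [1,0,0,0,0,0,0]
    - [1,0,0,0,0,0,0]
    - [1,0,0,0,0,0,0]
    - [1,0,0,0,0,0,0]

```text
time_s: 19.07
position: [0.5271, -0.1927, 0.0756]
ee_rot: [0.995, 0.1, -0.0, -0.0]
contact_force: [0.3, -0.7, -1.1]
opening: 0.0118
grasp_force: 30.0
```

Emit:
drive_tool:
  series:
    - [1,0,0,0.5,0,0,0]
    - [1,0,0,0,0,0,0]
    - [1,0,0,0.5,0,0,0]
    - [1,0,0,0,0,0,0]
    - [1,0,0,0,0,0,0]
    - [1,0,0,0,0,0,0]
    - [1,0,0,0,0,0,0]
    - [1,0,0,0,0,0,0]

```text
time_s: 19.73
position: [0.5273, -0.1927, 0.0751]
ee_rot: [0.995, 0.1, 0.0, 0.0]
contact_force: [-3.1, 0.8, 8.5]
opening: 0.0118
grasp_force: 30.0
```

It clicked down: contact is now about 7 mm lower, with the rim near 3 mm above the gasket. Now I'll screw clockwise, following the thread's pitch.

Emit:
drive_tool:
  series:
    - [1,0,0,-0.3,0,0,0]
    - [1,0,0,0,0,0,2.5]
    - [1,0,0,0,0,0,2.5]
    - [1,0,0,0,0,0,2.5]
    - [1,0,0,0,0,0,2.5]
    - [1,0,0,0,0,0,0]
    - [1,0,0,0,0,0,0]
    - [1,0,0,0,0,0,0]

```text
time_s: 20.4
position: [0.5272, -0.1926, 0.0749]
ee_rot: [1.0, 0.014, 0.0, -0.0]
contact_force: [-0.8, 0.1, -0.3]
opening: 0.0119
grasp_force: 30.0
```

```bash
cat > st.py <<'E'
from h import *
rel([.5272,-.1927,.0715],-12.3); s=arm.read_state();print(np.round(s["moment"],2),np.round(s["joint_pos"][6],2))
E
python3 st.py
```

```text
t 20.4 pos [ 0.5272 -0.1926  0.0749] shift [-0.   0.1  3.4] turn [-0.   -0.   13.88] F [-0.8  0.1 -0.3] op 0.0119
[ 0.04 -0.03 -0.02] -1.42
```

Emit:
drive_tool:
  series:
    - [1,0,0,0.16,0,0,2.5]
    - [1,0,0,0.16,0,0,2.5]
    - [1,0,0,0.16,0,0,2.5]
    - [1,0,0,0.16,0,0,2.5]
    - [1,0,0,0,0,0,0]
    - [1,0,0,0,0,0,0]
    - [1,0,0,0,0,0,0]
    - [1,0,0,0,0,0,0]

```text
time_s: 21.07
position: [0.5271, -0.1927, 0.0743]
ee_rot: [0.997, -0.074, 0.0, -0.0]
contact_force: [-0.3, 0.3, 0.1]
opening: 0.0114
grasp_force: 30.0
```

```bash
python3 st.py
```

```text
t 21.0667 pos [ 0.5271 -0.1927  0.0743] shift [0.1 0.  2.8] turn [-0.01 -0.    3.86] F [-0.3  0.3  0.1] op 0.0114
[ 0.08  0.02 -0.05] -1.58
```

Emit:
drive_tool:
  series:
    - [1,0,0,0.16,0,0,2.5]
    - [1,0,0,0.16,0,0,2.5]
    - [1,0,0,0.16,0,0,2.5]
    - [1,0,0,0.16,0,0,2.5]
    - [1,0,0,0,0,0,0]
    - [1,0,0,0,0,0,0]
    - [1,0,0,0,0,0,0]
    - [1,0,0,0,0,0,0]

```text
time_s: 21.73
position: [0.5272, -0.1926, 0.0736]
ee_rot: [0.987, -0.16, -0.0, -0.0]
contact_force: [0.2, 1.7, -0.0]
opening: 0.012
grasp_force: 30.0
```

```bash
python3 st.py
```

```text
t 21.7333 pos [ 0.5272 -0.1926  0.0736] shift [0.1 0.1 2.1] turn [-0.01  0.   -6.14] F [ 0.2  1.7 -0. ] op 0.012
[0.3  0.05 0.05] -1.73
```

Emit:
drive_tool:
  series:
    - [1,0,0,0.16,0,0,2.5]
    - [1,0,0,0.16,0,0,2.5]
    - [1,0,0,0.16,0,0,2.5]
    - [1,0,0,0.16,0,0,2.5]
    - [1,0,0,0,0,0,0]
    - [1,0,0,0,0,0,0]
    - [1,0,0,0,0,0,0]
    - [1,0,0,0,0,0,0]

```text
time_s: 22.4
position: [0.5272, -0.1925, 0.073]
ee_rot: [0.969, -0.246, -0.0, -0.0]
contact_force: [-0.1, 3.0, 0.7]
opening: 0.0115
grasp_force: 30.0
```

```bash
python3 st.py
```

```text
t 22.4 pos [ 0.5272 -0.1925  0.073 ] shift [0.1 0.2 1.5] turn [ -0.02   0.   -16.13] F [-0.1  3.   0.7] op 0.0115
[ 0.84  0.08 -0.01] -1.89
```

Emit:
drive_tool:
  series:
    - [1,-0.1,-0.2,0.16,0,0,2.5]
    - [1,0,0,0.16,0,0,2.5]
    - [1,0,0,0.16,0,0,2.5]
    - [1,0,0,0.16,0,0,2.5]
    - [1,0,0,0,0,0,0]
    - [1,0,0,0,0,0,0]
    - [1,0,0,0,0,0,0]
    - [1,0,0,0,0,0,0]

```text
time_s: 23.07
position: [0.5275, -0.1923, 0.0725]
ee_rot: [0.944, -0.329, 0.0, -0.0]
contact_force: [0.8, 3.6, 4.4]
opening: 0.0119
grasp_force: 30.0
```

```bash
python3 st.py
```

```text
t 23.0667 pos [ 0.5275 -0.1923  0.0725] shift [0.  0.5 1. ] turn [-2.000e-02 -2.000e-02 -2.614e+01] F [0.8 3.6 4.4] op 0.0119
[ 1.09 -0.35 -0.04] -2.04
```

Emit:
drive_tool:
  series:
    - [1,0,0,0.12,0,0,2]
    - [1,0,0,0.12,0,0,2]
    - [1,0,0,0.06,0,0,1]
    - [1,0,0,0,0,0,0]
    - [1,0,0,0,0,0,0]
    - [1,0,0,0,0,0,0]
    - [1,0,0,0,0,0,0]
    - [1,0,0,0,0,0,0]

```text
time_s: 23.73
position: [0.5276, -0.1923, 0.0725]
ee_rot: [0.929, -0.37, 0.0, -0.0]
contact_force: [-0.7, 5.6, 9.1]
opening: 0.0116
grasp_force: 30.0
```

```bash
python3 st.py
```

```text
t 23.7333 pos [ 0.5276 -0.1923  0.0725] shift [0.  0.5 1. ] turn [-3.000e-02 -4.000e-02 -3.115e+01] F [-0.7  5.6  9.1] op 0.0116
[1.24 0.   0.01] -2.12
```

Emit:
drive_tool:
  series:
    - [1,-0.2,-0.2,-0.2,0,0,2]
    - [1,0,0,0,0,0,2]
    - [1,0,0,0,0,0,2]
    - [1,0,0,0,0,0,0]
    - [1,0,0,0,0,0,0]
    - [1,0,0,0,0,0,0]
    - [1,0,0,0,0,0,0]
    - [1,0,0,0,0,0,0]

```text
time_s: 24.4
position: [0.5275, -0.1921, 0.0725]
ee_rot: [0.908, -0.418, 0.0, -0.0]
contact_force: [1.3, 4.2, 6.0]
opening: 0.012
grasp_force: 30.0
```

```bash
python3 st.py
```

```text
t 24.4 pos [ 0.5275 -0.1921  0.0725] shift [0.3 0.6 1. ] turn [-3.000e-02 -3.000e-02 -3.716e+01] F [1.3 4.2 6. ] op 0.012
[ 1.   -0.23 -0.06] -2.21
```

Emit:
drive_tool:
  series:
    - [1,0,0,0,0,0,2]
    - [1,0,0,0,0,0,2]
    - [1,0,0,0,0,0,1]
    - [1,0,0,0,0,0,0]
    - [1,0,0,0,0,0,0]
    - [1,0,0,0,0,0,0]
    - [1,0,0,0,0,0,0]
    - [1,0,0,0,0,0,0]

```text
time_s: 25.07
position: [0.5275, -0.192, 0.0725]
ee_rot: [0.889, -0.457, 0.0, -0.0]
contact_force: [1.6, 4.3, 5.7]
opening: 0.0118
grasp_force: 30.0
```

```bash
python3 st.py
```

```text
t 25.0667 pos [ 0.5275 -0.192   0.0725] shift [0.4 0.7 1. ] turn [-3.000e-02 -2.000e-02 -4.215e+01] F [1.6 4.3 5.7] op 0.0118
[ 1.15 -0.25 -0.04] -2.29
```

The rim sits on the gasket: height stayed constant over 16° of turn, with no resisting torque. Letting go.

Emit:
drive_tool:
  series:
    - [0.4,0,0,0,0,0,0]
    - [0.4,0,0,0,0,0,0]
    - [0.4,0,0,0,0,0,0]
    - [0.4,0,0,0,0,0,0]
    - [0.4,0,0,0,0,0,0]
    - [0.4,0,0,0,0,0,0]
    - [0.4,0,0,0,0,0,0]
    - [0.4,0,0,0,0,0,0]

```text
time_s: 25.73
position: [0.5271, -0.1922, 0.0722]
ee_rot: [0.889, -0.458, -0.0, -0.0]
contact_force: [0.5, -0.1, -0.7]
opening: 0.0561
grasp_force: 0.0
```

Emit:
drive_tool:
  series:
    - [0.4,0,0,-5,0,0,0]
    - [0.4,0,0,-15,0,0,0]
    - [0.4,0,0,-30,0,0,0]
    - [0.4,0,0,-30,0,0,0]
    - [0.4,0,0,-30,0,0,0]
    - [0.4,0,0,0,0,0,0]
    - [0.4,0,0,0,0,0,0]
    - [0.4,0,0,0,0,0,0]

```text
time_s: 26.4
position: [0.5269, -0.1921, 0.1821]
ee_rot: [0.889, -0.458, -0.0, -0.0]
contact_force: [-0.5, -0.6, -0.6]
opening: 0.056
grasp_force: 0.0
```

Run:
```python
from h import *
k=arm.read_camera("scene"); a=cv2.resize(k["image"][150:230,330:420],None,fx=4.4,fy=4.4,interpolation=2)
w=arm.read_camera("wrist")["image"]; b=cv2.resize(w[120:400:1,150:410],(390,420))
o=np.zeros((420,790,3),np.uint8); o[:a.shape[0],:396]=a; o[:,400:]=b; cv2.imwrite("pics/end.png",o)
```

```text
(no output)
```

View pics/end.png

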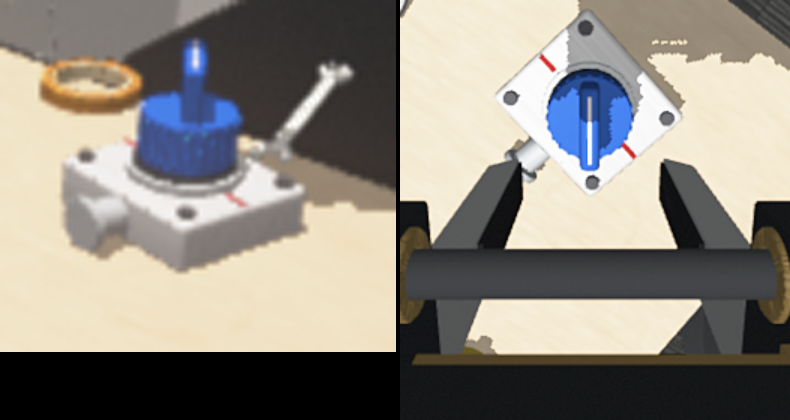

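The final picture shows the cap level on the gasket (about (188,165) in the left crop), with no gap and the gripper clear of it.

```bash
python3 -c "
from bench import arm; print(arm.close_job())"
```

```text
the job is handed in; nothing more can be done
None
```

The blue cap is screwed down flat on the gasket and released, after dropping off the thread end and about 66° of clockwise turn; the job was handed in at about 26 s, and no verdict was returned.

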